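Set the vial camera to its focus mark and hold it for the picture

TASK

One of the three vials on the photo stand has been left open: press its flip cap fully shut first, with the camera still pushed in. Then pinch the camera block so that its side lock button is squeezed in, draw the camera out on its telescoping boom until its pointer stands at the middle of the index rider on the scale, and finish while holding it still there with the button squeezed, because the boom springs back when let go. All caps stay shut, and the bottle, box and jar standing around are left alone.

Things in the scene. Friction and masses are not known exactly. Their poses are not given: they have to be found in the camera images.
- stand: vial photo stand screwed to the bench: base plate 170 x 380 x 10 mm; origin = centre of its underside. The boom slides along its y axis: vial holder (grey block 150 x 44 mm, top 40 mm above the bench) centred at y -140 mm, boom housing (52 mm wide, 50 mm high) from y -100 to +30, then the camera, which comes out towards +y. Nothing on the stand comes loose.
- camera: black block 38 (x) x 30 (y) x 70 mm on the end of a steel boom bar; axes as the stand's. Origin on its centre line, 24 mm above the bench; block 26 to 96 mm above it; lens juts 14 mm from the -y face. Fully in: origin at stand y +60 mm; travel 115 mm. A spring pulls it in (1 N in, 3.3 N out): let go, it runs back. Latched fully in until the lock button is pressed at least 3.5 mm.
- camera_grip (a point): point on the camera block's centre line, 70 mm above the bench and 26 mm under the block's top, level with the middle of the lock button: grip height for a pinch across the block along the stand's x
- lock_button (a joint): spring lock button on the camera's +x side, face 20 (y) x 24 mm (z), 7 mm proud: 0 = out, 0.005 m = pressed in (towards -x, 2 mm proud); 2 N to start, 6 N fully in. A pinch across the block along the stand's x (45 mm over the button, 40 mm with it pressed) presses it; it springs out when let go.
- lock_button_face (a point): centre of the lock button's outer face, 70 mm above the bench
- pointer_tip (a point): tip of the steel pointer (4 mm wide) that sticks out of the camera's +x side near its foot, 48 mm from the centre line and 21 mm above the bench, in the camera's mid-plane (same stand y as the camera's origin)
- rider: index rider, aluminium, 22 (x) x 10 (y) x 14 mm with a dark line across its middle, clamped on the white scale (ticks every 10 mm) beside the camera at stand x +63 mm; origin = centre of its underside, 13 mm above the bench. It marks the camera position wanted, 35 to 105 mm along the stand's y from the pointer's place with the boom fully in. The pointer passes beside it without touching.
- vial_a: one of three like flip-cap glass vials clamped upright in the holder in a row along the stand's x, 50 mm apart, neck 31 mm wide; axes parallel to the stand's; origin on the vial's axis at bench height; rim 76 mm, shut cap's top 82.5 mm above the bench
- cap_a (a joint): hinge of the white flip cap of vial_a (disc 32 mm across, 6 mm thick, with a 14 mm wide lip): 0 = shut flat on the rim, 1.57 = standing upright, at most 2.1 leaning away; stiff hinge (0.03 N m) that stays where it is left, about 1 N at the lip moves it
- cap_a_hinge (a point): middle of cap_a's hinge line, which runs along the stand's x, 18 mm from the vial's axis on the -y side (away from the camera), 76.5 mm above the bench; the cap opens upwards and away from the camera
- cap_a_lip (a point): tip of cap_a's lip, 41 mm from the hinge; shut, it points towards the camera (+y of the stand)
- vial_b: one of three like flip-cap glass vials clamped upright in the holder in a row along the stand's x, 50 mm apart, neck 31 mm wide; axes parallel to the stand's; origin on the vial's axis at bench height; rim 76 mm, shut cap's top 82.5 mm above the bench
- cap_b (a joint): hinge of the white flip cap of vial_b (disc 32 mm across, 6 mm thick, with a 14 mm wide lip): 0 = shut flat on the rim, 1.57 = standing upright, at most 2.1 leaning away; stiff hinge (0.03 N m) that stays where it is left, about 1 N at the lip moves it
- cap_b_hinge (a point): middle of cap_b's hinge line, which runs along the stand's x, 18 mm from the vial's axis on the -y side (away from the camera), 76.5 mm above the bench; the cap opens upwards and away from the camera
- cap_b_lip (a point): tip of cap_b's lip, 41 mm from the hinge; shut, it points towards the camera (+y of the stand)
- vial_c: one of three like flip-cap glass vials clamped upright in the holder in a row along the stand's x, 50 mm apart, neck 31 mm wide; axes parallel to the stand's; origin on the vial's axis at bench height; rim 76 mm, shut cap's top 82.5 mm above the bench
- cap_c (a joint): hinge of the white flip cap of vial_c (disc 32 mm across, 6 mm thick, with a 14 mm wide lip): 0 = shut flat on the rim, 1.57 = standing upright, at most 2.1 leaning away; stiff hinge (0.03 N m) that stays where it is left, about 1 N at the lip moves it
- cap_c_hinge (a point): middle of cap_c's hinge line, which runs along the stand's x, 18 mm from the vial's axis on the -y side (away from the camera), 76.5 mm above the bench; the cap opens upwards and away from the camera
- cap_c_lip (a point): tip of cap_c's lip, 41 mm from the hinge; shut, it points towards the camera (+y of the stand)
- dropper: bystander: white bottle, 44 mm across, 110 mm tall; origin centre of its underside
- slide_box: bystander: cardboard box 90 x 130 x 50 mm; origin centre of its underside
- jar: bystander: amber jar, 64 mm across, 70 mm tall; origin centre of its underside

How it is judged:
By the outcome, as a careful person would: the job done as asked, in the order asked, and still so for the second after the job is handed in, while the arm keeps its last pose, push and grip.
It also fails if it takes over 42 s, if anything falls off the work surface, if the arm or the gripper's body presses on something with over 40 N, if the wrist force passes 120 N, or if a joint passes its speed limit or range.

ROBOT

A 7-joint arm with a two-finger parallel gripper is mounted at the origin on the work surface. World frame = base frame: x ahead of the robot, y to its left, z up, the work surface at z = 0. Lengths are in m, angles in rad, forces in N, time in s.
With the tool pointing down it reaches from about 0.425 to 0.95 m from the base axis. Payload 16.7 kg.
Tool frame: the origin (TCP) lies between the finger pads; the fingertips stand 8 mm ahead of it and the grasp point (between the pads) lies 11 mm behind it; z points along the fingers, x is the direction in which the jaws open and shut, and the axes are right-handed (so a half turn about z gives the same grasp; the last joint's range is limited). The gripper opens to 94 mm and grips with 3 to 60 N. Pads are 16 mm wide; open, the fingers measure 119 mm over their backs; the gripper's body (75 mm by 177 mm) begins 78 mm behind the grasp point.
Start: joints at [1.107, 0.426, 0.074, 1.606, -0.034, 1.111, -0.067], TCP at [0.209, -0.642, 0.213] pointing down, gripper open.
Joint ranges: [-2.85, 2.85], [-0.5, 2.14], [-1.23, 1.37], [0.21, 2.46], [-1.02, 4.16], [0.16, 2.05], [-2.73, 2.73]. Speed limits (rad/s): [1.89, 1.89, 2.39, 2.39, 3.01, 3.01, 3.01].

INTERFACE

Orientations are given as a unit quaternion [x, y, z, w].
In Python, from rig import bot gives the robot as it stands.
- The arm moves only by the tool step_arm, never from a script. Its argument "series" is one flat list of numbers, 4 for each row, row after row: the shift along the tool's x, y, z in m, then the turn about the tool's z in rad. In form: [dx, dy, dz, spin, dx, dy, dz, spin, ...]. A call has 1 to 5 rows; each row shifts and turns the pose as measured when the row begins, along the tool's axes as they then stand; what a row does not reach is not made up. A row lasts 1/10 s, in which the tool goes at most 50 mm and 8.59 degrees, less where a joint would pass 70% of its speed; a pose out of reach is approached as far as the arm can. A call is refused whole if a number of a shift passes 0.05 or a number of a turn 0.15, either way. A call with a gripper value outside its range is refused whole. "hand" is the opening, from 0 (shut) to 1 (fully open), set as the call begins (left out, the last holds). The fingers move at their own pace and stop on an object; "squeeze" is the grip in N (left out, the last holds). Time passes only in rows, so rows that do not move let the fingers close. It gives the time, the measured TCP pose, the force and the opening at its end, in the units of the state.
- bot.sense(): the state, without advancing time (a new reading comes with each control period).
- bot.camera(name): name is "scene" or "top"; returns (picture, depth): 420x560x3 uint8, blue, green, red; 420x560 float32, m along the optical axis (not along the pixel's ray), 0 where there is no reading.
- bot.calibration(name): a dict with "fov_y" (degrees; the focal length in pixels is half the picture's height over the tangent of half this angle, whatever the lens; pixels are square), "cx", "cy" (the principal point, pixels), "cam_to_world" (4x4, takes a point from camera to world coordinates). Camera axes: x right, y up, looking along -z (the intrinsics and any distortion apply to the point x, -y, -z); pixel columns grow to the right and rows downward; lengths in m; the calibration is good to about 2 mm. A picture is of the moment at which its call begins. calibration takes no time and is no camera call.
- bot.job_done(): hands the job in, once; it reports no verdict.
The state is a dict: "time_s": time; "joint_positions": joint angles; "dq": joint speeds; "joint_efforts": joint torques, N m; "tool_pos": TCP position; "tool_rot": TCP orientation; "force": force on the tool from outside, world axes, zero at the start; "torque": the same for the moment, N m; "opening": opening from 0.0 (shut) to 1.0 (fully open).
Only numpy, scipy, OpenCV 4.12 (cv2) and the standard library are available. Lean on these libraries where they do the work, as an engineer would, in place of code of your own. Each camera call takes 0.05 s, during which the arm holds its last target. There are 200 camera calls.

## Working session

There is one attempt and no reset: what is moved stays moved. The work goes in short steps, Python scripts to look and compute and a tool call to move; the robot and the scene stay as the last step left them, time stands still between calls to the robot, and variables do not carry over. Pictures are saved under pics/ and viewed, about 8 in all and at most 12, crops included, and the job is handed in when it is done.

Besides the shell and the picture viewer there is one more tool, called after "Request:" by a JSON object that holds its "api" and its "payload". step_arm: Moves the arm, as the interface text tells. Its arguments: {"type":"object","properties":{"series":{"type":"array","items":{"type":"number"}},"hand":{"type":"number"},"squeeze":{"type":"number"}},"required":["series"]}

```bash
mkdir -p pics; cat > h.py <<'E'
import numpy as np,cv2
from rig import bot
def cloud(n):
    im,d=bot.camera(n); c=bot.calibration(n); H,W=d.shape
    f=H/2/np.tan(np.radians(c['fov_y'])/2)
    v,u=np.mgrid[:H,:W]
    P=np.stack([(u-c['cx'])/f*d,-(v-c['cy'])/f*d,-d,np.ones_like(d)],-1)@np.array(c['cam_to_world']).T
    P=P[...,:3]; P[d==0]=np.nan
    return im,P,c
E
python3 - <<'E'
from h import *
for n in('scene','top'):
    im,P,c=cloud(n); cv2.imwrite(f'pics/{n}0.png',im); np.savez(f'{n}0.npz',im=im,P=P); print({k:v for k,v in c.items()})
print(bot.sense())
E
```

```text
{'fov_y': 43.1636130697146, 'cx': 277.38129505600534, 'cy': 203.5116519175423, 'cam_to_world': array([[-0.15893745, -0.76091873,  0.62907994,  1.38323383],
       [ 0.98720933, -0.11440881,  0.11103315,  0.09042244],
       [-0.01251491,  0.63868092,  0.76936991,  1.1163195 ],
       [ 0.        ,  0.        ,  0.        ,  1.        ]])}
{'fov_y': 43.43330543229204, 'cx': 277.31563748662404, 'cy': 206.61576170359376, 'cam_to_world': array([[-0.02938392,  0.98644166, -0.16146034,  0.3103639 ],
       [-0.99954497, -0.03009862, -0.00198179, -0.04658636],
       [-0.00681465,  0.16132863,  0.98687721,  1.70174576],
       [ 0.        ,  0.        ,  0.        ,  1.        ]])}
{'time_s': 0.1, 'joint_positions': array([ 1.10648775,  0.42667419,  0.07383747,  1.60650597, -0.0340675 ,
        1.11078955, -0.06712076]), 'dq': array([-0.00017596, -0.00102134,  0.00030619,  0.00076952,  0.00118192,
       -0.00131363,  0.00111826]), 'joint_efforts': array([ 8.80355743e-03, -9.37464023e+01,  3.67760673e+00, -4.55040944e+01,
       -4.84427903e-02,  1.68281514e-02,  4.21114305e-05]), 'tool_pos': array([ 0.208866  , -0.64148868,  0.21285836]), 'tool_rot': array([ 8.09200991e-01, -5.87531652e-01, -4.80466841e-04, -2.86334420e-04]), 'force': array([0.43254487, 0.69612149, 0.26154407]), 'torque': array([0.0293576 , 0.0238503 , 0.03398745]), 'opening': 1.002263767548353}
```

View pics/scene0.png

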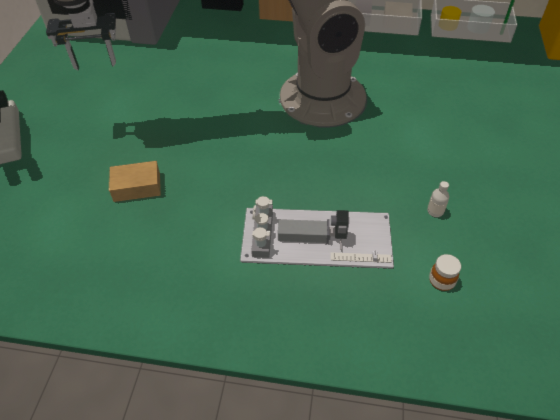

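View pics/top0.png

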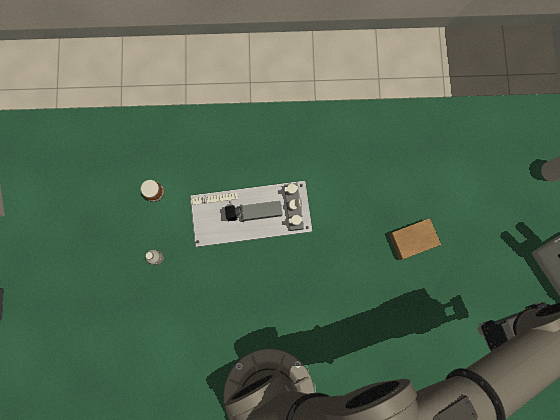

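The scene view shows the stand lying along world y: plate corners at about (243,210), (390,212), (393,264) and (241,262), vials near (262,205–240), camera at (341,222), rider near (376,256). In the top view the middle vial (293,204) looks different from the other two. I'll zoom in and fit the stand pose.

```bash
python3 - <<'E'
from h import *
a=np.load('scene0.npz');b=np.load('top0.npz')
c1=cv2.resize(a['im'][185:275,235:400],None,fx=4.8,fy=4.8,interpolation=cv2.INTER_CUBIC)
c2=cv2.resize(b['im'][175:255,180:320],None,fx=5.6,fy=5.6,interpolation=cv2.INTER_CUBIC)
cv2.imwrite('pics/c1.png',c1);cv2.imwrite('pics/c2.png',c2)
for n,d in(('scene',a),('top',b)):
    P=d['P'];im=d['im'].astype(int)
    m=(P[...,2]>0.002)&(P[...,2]<0.12)&(P[...,0]>.35)&(P[...,0]<.85)&(P[...,1]>-.25)&(P[...,1]<.3)
    m=(im.min(-1)>110)&(np.abs(P[...,2]-.01)<.008)&(P[...,0]>.35)&(P[...,0]<.85)&(P[...,1]>-.25)&(P[...,1]<.3)
    k,l,s,ce=cv2.connectedComponentsWithStats(m.astype(np.uint8)); j=1+s[1:,4].argmax()
    q=P[l==j]; r=cv2.minAreaRect(q[:,:2].astype(np.float32)*1000); print(n,r,cv2.boxPoints(r).round(0).tolist(),np.median(q[:,2]))
    m=(P[...,2]>.06)&(P[...,2]<.13)&(P[...,0]>.35)&(P[...,0]<.85)&(P[...,1]>-.25)&(P[...,1]<.3)
    k,l,s,ce=cv2.connectedComponentsWithStats(m.astype(np.uint8))
    for j in range(1,k):
        if s[j,4]>5:
            q=P[l==j]; print(s[j].tolist(),q.mean(0).round(4),q.min(0).round(4),q.max(0).round(4))
E
```

```text
scene ((569.2827758789062, 46.50627136230469), (176.63101196289062, 382.0538635253906), 6.146485805511475) [[461.0, 227.0], [502.0, -153.0], [678.0, -134.0], [637.0, 246.0]] 0.009394011210522413
[252, 196, 21, 30, 336] [ 0.5629 -0.0955  0.0789] [ 0.5196 -0.1158  0.06  ] [ 0.6032 -0.0749  0.1195]
[330, 210, 19, 24, 339] [0.5719 0.1034 0.0862] [0.541  0.0779 0.0604] [0.5922 0.1235 0.0999]
[252, 228, 18, 15, 179] [ 0.6363 -0.0852  0.0784] [ 0.6174 -0.1062  0.0607] [ 0.6503 -0.0636  0.0855]
top ((569.269775390625, 44.23442077636719), (170.18435668945312, 379.51873779296875), 5.711117744445801) [[466.0, 225.0], [503.0, -153.0], [673.0, -136.0], [635.0, 242.0]] 0.009589003613168834
[285, 183, 13, 11, 97] [ 0.6322 -0.0885  0.0814] [ 0.6172 -0.1071  0.0687] [ 0.6495 -0.0689  0.0912]
[289, 197, 13, 13, 106] [ 0.5831 -0.0991  0.0824] [ 0.5685 -0.1179  0.0629] [ 0.6018 -0.08    0.1206]
[225, 204, 15, 16, 185] [0.5629 0.0988 0.0904] [0.5431 0.0753 0.0603] [0.5881 0.1195 0.1031]
[289, 215, 14, 10, 101] [ 0.5331 -0.0986  0.0819] [ 0.5186 -0.1188  0.066 ] [ 0.5481 -0.078   0.0904]
```

View pics/c1.png

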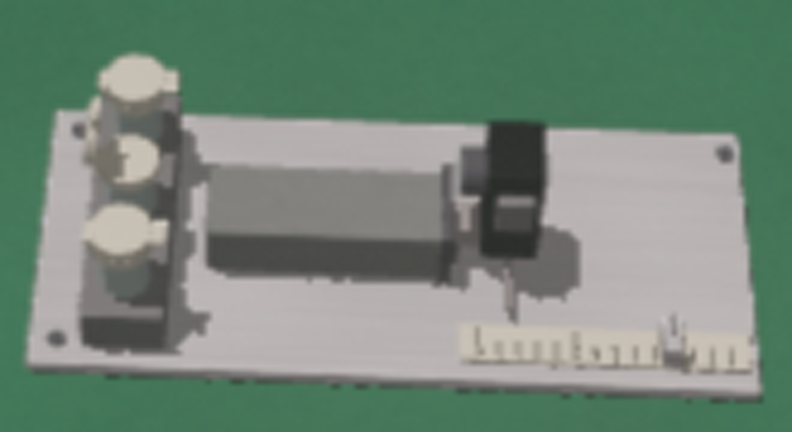

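View pics/c2.png

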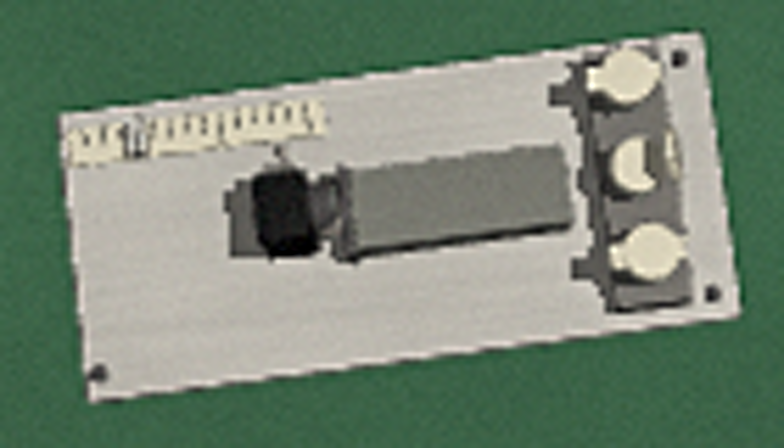

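Middle vial (vial_b) is open: its cap stands upright at c2 (672,155) and c1 (93,130). The other two caps are flat. The rider is at c1 (672,340) / c2 (135,138) and the pointer tip at c1 (514,318) / c2 (279,148). Next I'll convert these to the stand frame.

```bash
cat >> h.py <<'E'
yaw=np.radians(5.93); O=np.array([.5693,.0455]); R=np.array([[np.cos(yaw),-np.sin(yaw)],[np.sin(yaw),np.cos(yaw)]])
def toS(p): return (np.asarray(p)[...,:2]-O)@R
def toW(s): return O+R@np.asarray(s)
def ray(c,u,v,z,H=420):
    f=H/2/np.tan(np.radians(c['fov_y'])/2); M=np.array(c['cam_to_world'])
    d=M[:3,:3]@[(u-c['cx'])/f,-(v-c['cy'])/f,-1]; o=M[:3,3]; return o+d*(z-o[2])/d[2]
def plan(sx,sy,z):
    "remaining shift in tool axes to reach stand (sx,sy) mm, TCP z mm, and spin"
    from scipy.spatial.transform import Rotation as Ro
    s=bot.sense(); T=Ro.from_quat(s['tool_rot']); w=np.r_[toW([sx/1e3,sy/1e3]),z/1e3]
    dx=T.as_matrix()[:,0]; a=np.arctan2(dx[1],dx[0]); sp=-((yaw-a+np.pi/2)%np.pi-np.pi/2)
    print('t',round(s['time_s'],2),'stand',(toS(s['tool_pos'])*1e3).round(1),'z',round(s['tool_pos'][2]*1e3,1),'shift',T.inv().apply(w-s['tool_pos']).round(4),'spin',round(sp,3),'F',s['force'].round(1),'op',round(s['opening'],3),'q',s['joint_positions'].round(2))
E
python3 - <<'E'
from h import *
S=bot.calibration('scene');T=bot.calibration('top')
for nm,a,b,z in(('rider',(672,340),(135,138),.024),('ptr',(514,318),(279,148),.021)):
    print(nm,(toS(ray(S,235+a[0]/4.8,185+a[1]/4.8,z))*1e3).round(1),(toS(ray(T,180+b[0]/5.6,175+b[1]/5.6,z))*1e3).round(1))
for n in('scene','top'):
    P=np.load(n+'0.npz')['P']; s=toS(P)*1e3; z=P[...,2]*1e3
    m=(abs(s[...,0])<22)&(abs(s[...,1]+165)<40)&(z>86)
    print(n,np.c_[s[m],z[m]].round(0).tolist()[:40])
    m=(abs(s[...,1]-60)<40)&(abs(s[...,0])<40)&(z>90); print('cam top',s[m].mean(0),z[m].mean())
    for x in(-50,50):
        m=(abs(s[...,0]-x)<20)&(abs(s[...,1]+140)<30)&(z>78); print(x,s[m].mean(0),z[m].mean())
plan(0,-215,130)
E
```

```text
rider [ 65.9 145.9] [ 60.6 141.8]
ptr [54.  65.6] [44.2 60.2]
scene [[-6.0, -155.0, 117.0], [-7.0, -153.0, 116.0], [-3.0, -155.0, 117.0], [-4.0, -153.0, 116.0], [1.0, -155.0, 118.0], [2.0, -152.0, 119.0], [2.0, -155.0, 115.0], [-1.0, -153.0, 112.0], [-3.0, -158.0, 105.0], [7.0, -154.0, 118.0], [5.0, -152.0, 115.0], [5.0, -157.0, 111.0], [7.0, -154.0, 113.0], [4.0, -152.0, 110.0], [9.0, -157.0, 112.0], [6.0, -155.0, 109.0], [5.0, -152.0, 108.0], [11.0, -156.0, 111.0], [9.0, -154.0, 108.0], [7.0, -152.0, 107.0], [11.0, -157.0, 107.0], [10.0, -154.0, 106.0], [7.0, -152.0, 103.0], [12.0, -157.0, 104.0], [10.0, -155.0, 102.0], [15.0, -156.0, 105.0], [13.0, -154.0, 102.0], [12.0, -157.0, 96.0], [13.0, -155.0, 98.0], [11.0, -160.0, 91.0], [14.0, -157.0, 95.0], [18.0, -154.0, 100.0], [14.0, -160.0, 91.0], [17.0, -157.0, 95.0], [14.0, -155.0, 92.0]]
cam top [ 1.46555087 60.93980016] 94.7645604133953
-50 [ -49.12339677 -135.72107374] 81.3507403213227
50 [  51.43941841 -136.21943361] 81.4448321053091
top [[16.0, -159.0, 93.0], [15.0, -162.0, 97.0], [11.0, -158.0, 104.0], [5.0, -157.0, 121.0], [8.0, -161.0, 102.0], [4.0, -157.0, 111.0], [4.0, -160.0, 106.0], [8.0, -130.0, 88.0], [7.0, -140.0, 87.0], [-1.0, -156.0, 117.0], [0.0, -160.0, 110.0], [-4.0, -156.0, 117.0], [-3.0, -159.0, 114.0], [-6.0, -156.0, 116.0], [-7.0, -159.0, 115.0], [-4.0, -163.0, 97.0], [-8.0, -156.0, 107.0], [-9.0, -159.0, 107.0], [-8.0, -162.0, 99.0], [-12.0, -158.0, 109.0], [-12.0, -161.0, 106.0], [-14.0, -158.0, 106.0], [-14.0, -161.0, 102.0], [-15.0, -158.0, 90.0], [-16.0, -161.0, 93.0]]
cam top [-0.34991455 56.99721055] 95.3443439963983
-50 [ -51.12363889 -138.87609931] 83.06727772855396
50 [  49.03048785 -139.35797019] 82.72716019396827
t 0.1 stand [-429.5 -646.1] z 212.9 shift [-0.3313 -0.5103  0.0832] spin -1.36 F [0.4 0.7 0.3] op 1.002 q [ 1.11  0.43  0.07  1.61 -0.03  1.11 -0.07]
```

Request:
{"api": "step_arm", "payload": {"series": [-0.0245,-0.038,0,-0.136,-0.019,-0.041,0,-0.136,-0.0135,-0.043,0,-0.136,-0.0075,-0.044,0,-0.136,-0.0015,-0.045,0,-0.136], "hand": 0, "squeeze": 20}}

```text
time_s: 0.6
tool_pos: [0.3479, -0.4642, 0.2102]
tool_rot: [0.961, -0.278, -0.003, -0.0]
force: [1.0, -0.4, -0.3]
opening: 0.61
```

```bash
python3 -c "
from h import *
plan(0,-215,130)"
```

```text
t 0.6 stand [-272.8 -484.1] z 210.2 shift [ 0.0482 -0.3803  0.0794] spin -0.667 F [ 1.  -0.4 -0.3] op 0.61 q [ 0.93  0.28 -0.14  1.82  0.05  1.05  0.21]
```

Request:
{"api": "step_arm", "payload": {"series": [0.006,-0.05,0.005,-0.13,0.013,-0.048,0.005,-0.13,0.019,-0.046,0.005,-0.13,0.025,-0.0435,0.005,-0.13,0.03,-0.04,0.005,-0.13]}}

```text
time_s: 1.1
tool_pos: [0.5031, -0.2695, 0.1852]
tool_rot: [0.998, 0.056, -0.002, -0.0]
force: [1.1, -0.3, 0.6]
opening: 0.185
```

```bash
python3 -c "
from h import *
plan(0,-215,112)"
```

```text
t 1.1 stand [ -98.4 -306.5] z 185.2 shift [ 0.0996 -0.0905  0.0729] spin 0.009 F [ 1.1 -0.3  0.6] op 0.185 q [ 0.68  0.31 -0.37  1.85  0.13  1.01  0.37]
```

Request:
{"api": "step_arm", "payload": {"series": [0.033,-0.03,0.02,0,0.033,-0.03,0.02,0,0.03,-0.03,0.02,0,0.01,-0.01,0.01,0,0,0,0,0]}}

```text
time_s: 1.6
tool_pos: [0.6013, -0.1464, 0.1117]
tool_rot: [0.998, 0.063, -0.002, -0.002]
force: [-0.1, -0.4, -0.4]
opening: 0.003
```

```bash
python3 -c "
from h import *
plan(0,-190,112)"
```

```text
t 1.6 stand [  12.  -194.2] z 111.7 shift [-0.0119 -0.0045 -0.0002] spin 0.023 F [-0.1 -0.4 -0.4] op 0.003 q [ 0.44  0.47 -0.39  1.8   0.22  0.92  0.08]
```

Request:
{"api": "step_arm", "payload": {"series": [-0.012,0,0,0.023,0,-0.012,0,0,0,-0.012,0,0,0,-0.012,0,0,0,-0.012,0,0]}}

```text
time_s: 2.1
tool_pos: [0.5813, -0.1026, 0.1135]
tool_rot: [0.999, 0.047, -0.002, -0.0]
force: [-0.9, -0.2, 0.6]
opening: 0.005
```

```bash
python3 -c "
from h import *
plan(0,-130,112)"
```

```text
t 2.1 stand [  -3.4 -148.5] z 113.5 shift [ 0.0032 -0.0185  0.0015] spin -0.009 F [-0.9 -0.2  0.6] op 0.005 q [ 0.39  0.43 -0.4   1.87  0.21  0.89 -0.02]
```

Request:
{"api": "step_arm", "payload": {"series": [0.002,-0.01,0.002,0,0,-0.008,0.005,0,0,-0.003,0.008,0,0,0,0.006,0,0,0,0.005,0]}}

```text
time_s: 2.6
tool_pos: [0.5826, -0.0765, 0.0881]
tool_rot: [0.999, 0.049, -0.0, -0.0]
force: [-20.0, 1.8, 75.5]
opening: 0.005
```

```bash
python3 -c "
from h import *
plan(0,-130,90.5)
im,P,c=cloud('scene');cv2.imwrite('pics/s1.png',cv2.resize(im[120:300,220:420],None,fx=3.3,fy=3.3,interpolation=2))"
```

```text
t 2.6 stand [   0.6 -122.7] z 88.1 shift [-0.0006  0.0073 -0.0024] spin -0.005 F [-20.    1.8  75.5] op 0.005 q [ 0.34  0.46 -0.4   1.89  0.23  0.84 -0.08]
```

View pics/s1.png

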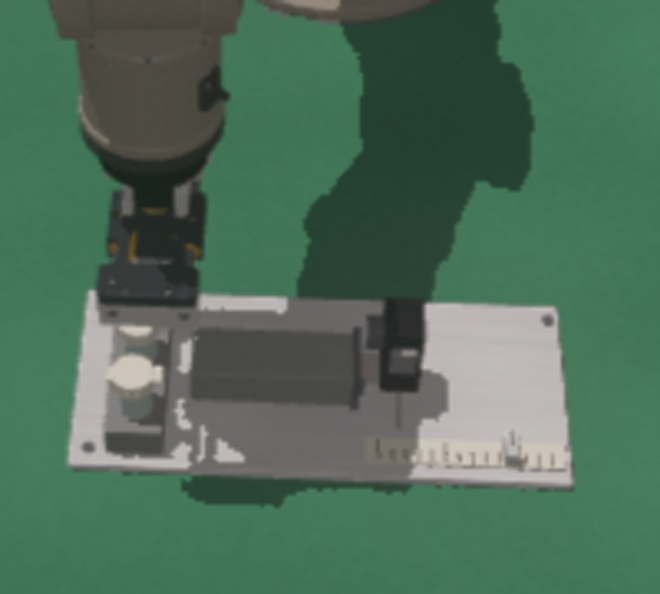

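The gripper hides the vial_b cap at about (140,320). The force reached 75 N, so the fingertip has bottomed on the cap, harder than I meant. I'll lift off now.

Request:
{"api": "step_arm", "payload": {"series": [0,0,-0.02,0,0,0,-0.04,0,0,-0.01,-0.04,0,0,-0.045,-0.02,0,0,-0.045,0,0]}}

```text
time_s: 3.15
tool_pos: [0.5732, 0.0166, 0.2098]
tool_rot: [0.999, 0.043, -0.002, 0.0]
force: [0.3, 0.3, -0.5]
opening: 0.004
```

Request:
{"api": "step_arm", "payload": {"series": [0,-0.045,0,0,0,-0.03,0,0,0,-0.01,0,0,0,0,0,0], "hand": 1}}

```text
time_s: 3.55
tool_pos: [0.5654, 0.108, 0.2093]
tool_rot: [0.999, 0.044, -0.002, -0.0]
force: [-1.0, -0.6, -0.1]
opening: 0.309
```

```bash
python3 -c "
from h import *
plan(1,60,59)
im,P,c=cloud('top');im2,P2,c2=cloud('scene')
for P_ in (P,P2):
    s=toS(P_)*1e3; z=P_[...,2]*1e3
    for x in(-50,0,50):
        m=(abs(s[...,0]-x)<18)&(abs(s[...,1]+140)<32)&(z>78)&(z<130); print(x,m.sum(),s[m].mean(0).round(1),z[m].mean(),z[m].max())
cv2.imwrite('pics/t2.png',np.hstack([cv2.resize(im[165:265,190:320],(390,300),interpolation=2),cv2.resize(im2[180:280,240:370],(390,300),interpolation=2)]))"
```

```text
t 3.55 stand [ 2.6 62.5] z 209.3 shift [-0.001   0.0027  0.1503] spin -0.015 F [-1.  -0.6 -0.1] op 0.309 q [ 0.12  0.31 -0.51  1.81  0.17  1.07 -0.37]
-50 89 [ -50.7 -140. ] 82.56696985834613 88.88737416286996
0 76 [  -0.7 -139.3] 82.69820908362239 89.48674715181704
50 78 [  48.8 -138.2] 82.60967366534294 94.17281552296397
-50 112 [ -48.9 -136.5] 81.46783613821133 87.98236673216576
0 120 [   1.3 -136.1] 81.35746821841386 85.83229165787066
50 128 [  50.8 -136.5] 81.33326684243303 87.55439748560589
```

View pics/t2.png

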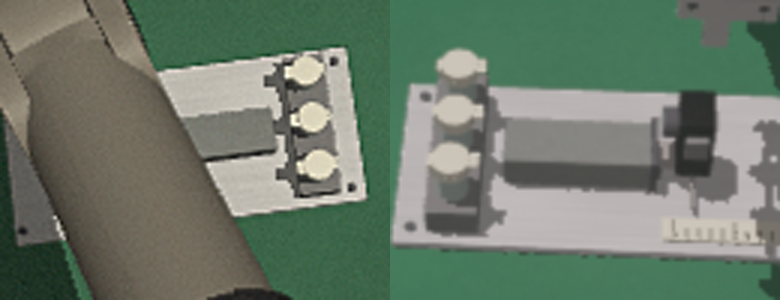

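All three caps are shut and level: the right panel shows equal discs at (458,65), (456,110) and (453,160), and the heights match at about 82.6 mm. The camera is still fully in. Next I'll open the hand and go down over it.

Request:
{"api": "step_arm", "payload": {"series": [-0.001,0.003,0,-0.015,0,0,0.02,0,0,0,0.03,0,0,0,0,0,0,0,0,0], "hand": 1}}

```text
time_s: 4.15
tool_pos: [0.5666, 0.0933, 0.1583]
tool_rot: [0.999, 0.047, -0.002, 0.001]
force: [-0.2, 0.0, 1.8]
opening: 0.819
```

```bash
python3 -c "
from h import *
plan(1,60,59)"
```

```text
t 4.15 stand [ 2.3 47.9] z 158.3 shift [-0.0011 -0.0123  0.0993] spin -0.009 F [-0.2  0.   1.8] op 0.819 q [ 0.13  0.36 -0.5   1.86  0.21  0.97 -0.37]
```

Request:
{"api": "step_arm", "payload": {"series": [-0.001,-0.012,0,-0.009,0,0,0,0,0,0,0,0]}}

```text
time_s: 4.45
tool_pos: [0.5656, 0.1053, 0.1611]
tool_rot: [0.999, 0.051, -0.0, 0.001]
force: [0.2, -0.2, -0.2]
opening: 0.997
```

```bash
python3 -c "
from h import *
plan(1,60,59)"
```

```text
t 4.45 stand [ 2.5 59.9] z 161.1 shift [-0.0015 -0.0003  0.1021] spin -0.001 F [ 0.2 -0.2 -0.2] op 0.997 q [ 0.11  0.36 -0.5   1.86  0.21  0.97 -0.38]
```

Request:
{"api": "step_arm", "payload": {"series": [-0.001,0,0.025,0,0,0,0.03,0,0,0,0.025,0,0,0,0.012,0,0,0,0,0]}}

```text
time_s: 4.95
tool_pos: [0.5677, 0.1064, 0.0708]
tool_rot: [0.999, 0.052, 0.004, 0.001]
force: [-0.7, -0.2, 1.1]
opening: 0.998
```

```bash
python3 -c "
from h import *
plan(1,60,59)"
```

```text
t 4.95 stand [ 4.7 60.8] z 70.8 shift [-0.0038  0.0007  0.0117] spin 0.0 F [-0.7 -0.2  1.1] op 0.998 q [ 0.07  0.47 -0.47  1.93  0.29  0.8  -0.45]
```

Request:
{"api": "step_arm", "payload": {"series": [-0.003,0,0.01,0,0,0,0.002,0,0,0,0,0]}}

```text
time_s: 5.25
tool_pos: [0.566, 0.1065, 0.0603]
tool_rot: [0.999, 0.052, 0.005, 0.001]
force: [0.0, 0.5, 0.3]
opening: 1.001
```

```bash
python3 -c "
from h import *
plan(1,60,59)"
```

```text
t 5.25 stand [ 3. 61.] z 60.3 shift [-0.002   0.001   0.0013] spin 0.0 F [0.  0.5 0.3] op 1.001 q [ 0.07  0.48 -0.46  1.94  0.31  0.78 -0.46]
```

Request:
{"api": "step_arm", "payload": {"series": [-0.002,0,0.001,0,0,0,0,0,0,0,0,0,0,0,0,0,0,0,0,0], "hand": 0, "squeeze": 30}}

```text
time_s: 5.75
tool_pos: [0.565, 0.1064, 0.0611]
tool_rot: [0.999, 0.052, 0.006, 0.001]
force: [-0.0, 0.5, -0.2]
opening: 0.612
```

Request:
{"api": "step_arm", "payload": {"series": [0,0,0,0,0,0,0,0,0,0,0,0,0,0,0,0]}}

```text
time_s: 6.15
tool_pos: [0.5629, 0.1062, 0.0611]
tool_rot: [0.999, 0.052, 0.004, 0.001]
force: [5.0, 0.4, -3.4]
opening: 0.417
```

```bash
python3 -c "
from h import *
plan(1,60,59)"
```

```text
t 6.15 stand [-0. 61.] z 61.1 shift [0.001  0.001  0.0021] spin 0.0 F [ 5.   0.4 -3.4] op 0.417 q [ 0.07  0.48 -0.46  1.95  0.3   0.78 -0.46]
```

Opening is 39 mm, so the button is fully pressed. Now I'll draw it out.

Request:
{"api": "step_arm", "payload": {"series": [0,-0.01,0,0,0,-0.015,0,0,0,-0.015,0,0,0,-0.015,0,0,0,-0.01,0,0]}}

```text
time_s: 6.65
tool_pos: [0.5559, 0.1749, 0.0611]
tool_rot: [0.999, 0.051, 0.004, 0.002]
force: [1.0, -2.9, 2.8]
opening: 0.418
```

```bash
python3 -c "
from h import *
plan(1,142,61)"
```

```text
t 6.65 stand [  0.  130.1] z 61.1 shift [ 0.001  -0.0119  0.    ] spin -0.001 F [ 1.  -2.9  2.8] op 0.418 q [-0.05  0.49 -0.47  1.92  0.32  0.79 -0.59]
```

Request:
{"api": "step_arm", "payload": {"series": [0,-0.008,0,0,0,-0.002,0,0,0,0,0,0,0,0,0,0]}}

```text
time_s: 7.05
tool_pos: [0.5545, 0.1882, 0.0611]
tool_rot: [0.999, 0.052, 0.005, 0.001]
force: [1.0, -2.5, 3.9]
opening: 0.424
```

```bash
python3 -c "
from h import *
plan(1,142,61)
im,P,c=cloud('scene')
cv2.imwrite('pics/s3.png',cv2.resize(im[195:275,310:410],(800,640)[:2],interpolation=2)[:600])
im,P,c=cloud('top')
cv2.imwrite('pics/t3.png',cv2.resize(im[165:265,180:320],(784,560),interpolation=2))"
```

```text
t 7.05 stand [1.000e-01 1.435e+02] z 61.1 shift [0.0009 0.0015 0.0001] spin 0.001 F [ 1.  -2.5  3.9] op 0.424 q [-0.07  0.5  -0.47  1.92  0.32  0.79 -0.61]
```

View pics/s3.png

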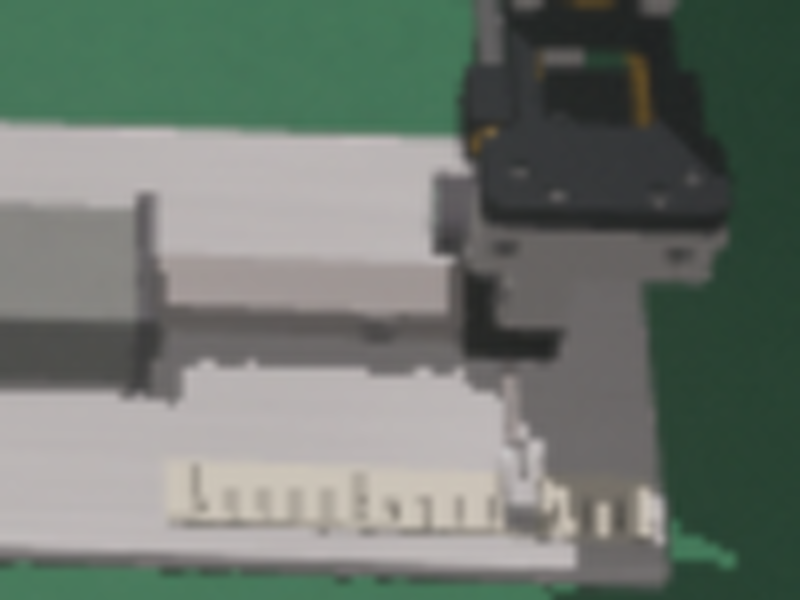

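View pics/t3.png

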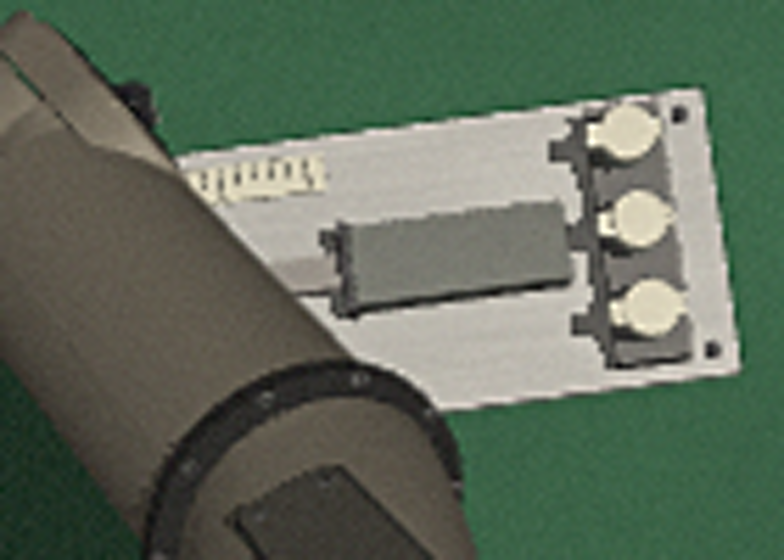

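The pointer (511–517, 375–440 in s3) runs straight to the rider's line (about 520,460), so it's within a couple of mm. In the top view the arm hides the rider, and all caps are shut. One finer crop will settle the last mm.

```bash
python3 - <<'E'
from h import *
ims=np.mean([bot.camera('scene')[0].astype(float) for _ in range(6)],0); np.save('avg.npy',ims)
c=bot.calibration('scene')
cr=np.clip(ims[238:265,358:386],0,255).astype(np.uint8)
big=cv2.resize(cr,None,fx=20,fy=20,interpolation=cv2.INTER_CUBIC)
f=420/2/np.tan(np.radians(c['fov_y'])/2);M=np.linalg.inv(c['cam_to_world'])
def pix(sx,sy,z):
    p=M@np.r_[toW([sx/1e3,sy/1e3]),z/1e3,1]; return np.array([c['cx']+f*p[0]/-p[2],c['cy']-f*p[1]/-p[2]])
for sx,z in((30,21),(48,21),(52,27),(63,27),(74,27),(74,13)): 
    print(sx,z,[((pix(sx,y,z)-[358,238]+.5)*20).round(0).tolist() for y in(136,141,146)])
cv2.imwrite('pics/z.png',big)
plan(1,142,61)
E
```

```text
30 21 [[250.0, 139.0], [290.0, 141.0], [330.0, 142.0]]
48 21 [[258.0, 257.0], [298.0, 259.0], [339.0, 261.0]]
52 27 [[266.0, 256.0], [306.0, 258.0], [347.0, 260.0]]
63 27 [[271.0, 330.0], [312.0, 332.0], [352.0, 333.0]]
74 27 [[276.0, 404.0], [317.0, 406.0], [358.0, 408.0]]
74 13 [[262.0, 468.0], [303.0, 469.0], [343.0, 471.0]]
t 7.45 stand [1.000e-01 1.435e+02] z 61.1 shift [0.0009 0.0015 0.0001] spin 0.001 F [ 0.7 -3.   4.8] op 0.419 q [-0.07  0.5  -0.47  1.92  0.32  0.79 -0.61]
```

View pics/z.png

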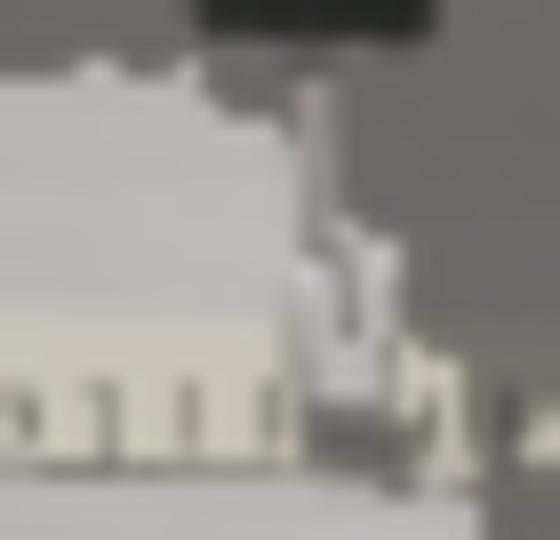

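```bash
python3 - <<'E'
import numpy as np
a=np.load('avg.npy').mean(-1)
print('     ',list(range(370,382)))
for v in range(240,263): print(v,a[v,370:382].round(0).astype(int))
E
```

```text
[370, 371, 372, 373, 374, 375, 376, 377, 378, 379, 380, 381]
240 [102 100  93  85  91 100  98  87  88 101 106 106]
241 [106 104  97  98 101 105 105 104 104 106 106 106]
242 [105 106 115 141 126 108 106 105 106 106 106 106]
243 [120 117 116 146 129 108 105 105 105 106 106 106]
244 [178 171 132 146 130 109 107 106 106 106 106 106]
245 [184 181 163 150 134 110 107 106 107 106 106 106]
246 [184 183 174 150 136 111 106 106 106 106 106 106]
247 [186 186 179 146 137 111 107 107 107 106 106 107]
248 [186 186 179 147 143 122 108 107 107 107 107 107]
249 [187 186 180 145 155 168 130 120 109 107 107 107]
250 [188 187 180 145 138 162 180 173 120 108 108 108]
251 [186 186 188 192 163 153 186 176 120 107 108 108]
252 [186 184 179 189 175 149 183 158 115 107 107 107]
253 [187 184 172 177 174 144 176 160 116 107 107 107]
254 [193 188 166 171 173 140 176 163 129 113 111 110]
255 [194 188 163 167 180 179 175 147 176 136 125 113]
256 [193 185 161 157 180 183 177 156 189 187 179 125]
257 [187 153 164 153 176 178 173 157 185 173 181 126]
258 [186 147 161 125 126 129 131 140 174 140 178 126]
259 [186 150 163 118 104 105 106 112 122 127 179 129]
260 [185 167 176 121 105 102 101  99 116 145 181 147]
261 [150 150 159 140 132 119 116 111 128 168 174 161]
262 [180 180 181 178 168 166 159 128 135 165 155 131]
```

The pixel profile puts the pointer about 1.5 mm short of the rider line, so I'll move a little further out.

Request:
{"api": "step_arm", "payload": {"series": [0,-0.0015,0,0,0,0,0,0,0,0,0,0]}}

```text
time_s: 7.75
tool_pos: [0.5544, 0.1896, 0.061]
tool_rot: [0.999, 0.052, 0.005, 0.002]
force: [-0.2, -2.5, 3.7]
opening: 0.422
```

```bash
python3 - <<'E'
from h import *
plan(1,145,61)
ims=np.mean([bot.camera('scene')[0].astype(float) for _ in range(6)],0); a=ims.mean(-1)
for v in list(range(241,256)): print(v,a[v,370:382].round(0).astype(int))
cv2.imwrite('pics/z2.png',cv2.resize(np.clip(ims[238:265,358:386],0,255).astype(np.uint8),None,fx=20,fy=20,interpolation=cv2.INTER_CUBIC))
plan(1,145,61)
E
```

```text
t 7.75 stand [  0.  144.9] z 61.0 shift [ 0.001  -0.0001  0.    ] spin 0.001 F [-0.2 -2.5  3.7] op 0.422 q [-0.07  0.5  -0.47  1.92  0.32  0.79 -0.61]
241 [106 106 104  96  99 105 106 104 104 104 105 106]
242 [106 106 111 129 140 111 106 106 106 106 106 106]
243 [120 118 113 131 143 109 105 105 105 106 106 106]
244 [178 171 130 130 143 111 106 106 106 106 106 106]
245 [185 183 176 156 147 120 108 107 106 106 107 106]
246 [184 185 180 159 149 128 109 106 106 106 106 106]
247 [186 186 180 155 148 129 110 107 107 106 106 106]
248 [186 186 182 165 150 131 120 109 107 107 107 107]
249 [187 187 183 166 148 145 170 131 120 109 107 108]
250 [187 187 184 168 135 141 183 181 168 118 108 108]
251 [186 186 188 193 163 150 186 177 130 109 108 108]
252 [186 184 179 189 175 149 183 159 115 107 107 107]
253 [187 184 173 176 174 144 177 162 126 109 107 107]
254 [193 188 166 171 173 139 176 172 174 123 111 110]
255 [194 188 163 166 181 179 175 149 180 138 127 125]
t 8.05 stand [1.000e-01 1.449e+02] z 61.1 shift [ 0.0009 -0.0001  0.0001] spin 0.001 F [ 0.9 -1.8  3.6] op 0.422 q [-0.07  0.5  -0.47  1.92  0.32  0.79 -0.61]
```

View pics/z2.png

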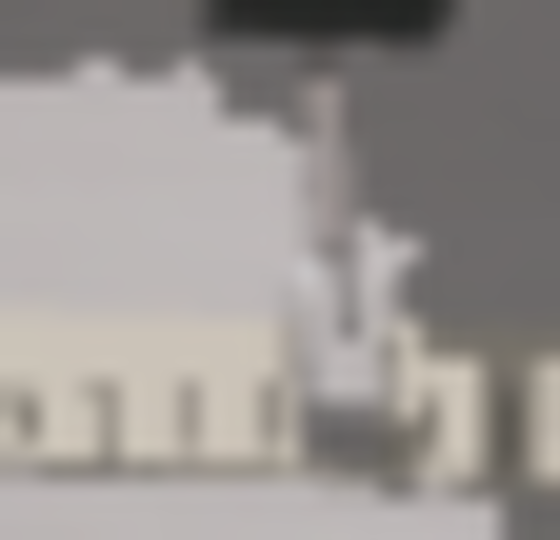

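The pointer (325,160 in z2) now lines up with the rider's line (346,300) to about 0.3 mm, allowing for perspective. Opening is 39.7 mm, so the button is pressed, and the grip is steady. Handing in.

```bash
python3 -c "
from h import *
print(bot.job_done()); plan(1,145,61)"
```

```text
the job is handed in; nothing more can be done
None
the job is handed in; nothing more can be done
```

I pressed the one open cap (middle vial, vial_b) shut with the camera still pushed in. Then I pinched the camera at 30 N, drew it out to the rider, and handed the job in at about 8 s of the 42 s, still holding it.

**Last checks:**
- **Caps:** straight after the press, all three were level at about 82.6 mm. They still looked shut in the later top view with the camera out.
- **Button:** the opening was 39.7 mm, so the button was pressed in.
- **Pointer:** in the last close-up it was about 0.2 to 0.4 mm from the rider's line. The grip held steady against the spring.

**What disagreed or went less well:**
- **Press force:** pressing the cap took the wrist force to about 75 N. That is more than I meant, but under the 120 N limit. It was the fingertips on the cap, so I don't expect the 40 N arm-and-body limit to apply, though I couldn't confirm that.
- **Rider distance:** my first estimates put the rider 80 to 82 mm from the pointer's start, but the camera ended about 84 mm out by the arm's own reading. I trusted the close-up of the pointer against the line. The top camera couldn't confirm it, because the arm hid the rider.

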